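# Start the ultrasonic parts cleaner on the bike shop bench

### The arm

A 6-joint arm with a two-finger parallel gripper is mounted at the origin on the work surface. World frame = base frame: x ahead of the robot, y to its left, z up, the work surface at z = 0. Lengths are in mm, angles in rad, forces in N, time in s.
With the tool pointing down it reaches from about 400 to 925 mm from the base axis. Payload 12.5 kg.
Tool frame: the origin (TCP) lies at the very end of the fingers, on their centre line; the grasp point (between the pads) lies 19 mm behind it; z points along the fingers, y is the direction in which the jaws open and shut (so a half turn about z gives the same grasp; the last joint's range is limited). The gripper opens to 95 mm and grips with 3 to 60 N. Pads are 20 mm wide; open, the fingers measure 119 mm over their backs; the gripper's body (75 mm by 180 mm) begins 59 mm behind the grasp point.
Start: joints at [1.012, 0.491, 1.559, -0, 1.092, -0.106], TCP at [273.415, 562.042, 214.661] pointing down, gripper open.
Joint ranges: [-3.1, 3.1], [-0.84, 2.19], [0.05, 2.79], [-1.13, 4.28], [0.06, 2.93], [-2.69, 2.69]. Speed limits (rad/s): [2.22, 2.22, 2.79, 3.14, 3.14, 3.14].

### API

Orientations are given as [roll, pitch, yaw] about the fixed x, y, z axes, in that order (R = Rz(yaw) Ry(pitch) Rx(roll)).
In Python, from cell import env gives the robot as it stands.
- The arm moves only by the shell command python3 -m pendant 'ROWS'. ROWS is JSON, a list that holds one entry, the list of rows, each a list of 5 numbers: the opening, from 0 (shut) to 1 (fully open), then the shift along the tool's x, y, z in m, then the turn about the tool's z in rad. A call has exactly 8 rows; each row is the pose to reach, as a shift and turn from the pose commanded when the call began, along the tool's axes at that moment; what a row does not reach only later rows make up. A row lasts 1/10 s, in which the tool goes at most 50 mm and 8.59 degrees, less where a joint would pass 70% of its speed; a pose out of reach is approached as far as the arm can. A call with a gripper value outside its range is refused whole. The fingers move at their own pace and stop on an object; the grip force is fixed at half the most. Time passes only in rows, so rows that repeat a pose let the fingers close, or fill a call up. It gives the time, the measured TCP pose, the force and the opening at its end, in the units of the state.
- env.state(): the state, without advancing time (a new reading comes with each control period).
- env.read_camera(name): name is "scene" or "top" or "wrist"; returns a dict with "image" (420x560x3 uint8, blue, green, red), "range_z" (420x560 float32, mm along the optical axis (not along the pixel's ray), 0 where there is no reading), "fx", "fy", "cx", "cy" (pixels), "rvec" (rotation vector, rad) and "tvec" (3), from world to camera coordinates, as OpenCV has them; the wrist camera has in their place "tool_from_camera" (4x4, takes a point from camera to tool coordinates, whose origin is the TCP and whose axes are the flange's). Camera axes: x right, y down, z forward; pixel columns grow to the right and rows downward; lengths in mm; the calibration is good to about 2 mm. A picture is of the moment at which its call begins: read the wrist's pose just before it.
- env.job_done(): hands the job in, once; it reports no verdict.
The state is a dict: "t": time; "joints": joint angles; "qvel": joint speeds; "tau": joint torques, N m; "eef_pos": TCP position; "tcp_rot": TCP orientation; "ft_force": force on the tool from outside, world axes, zero at the start; "moment": the same for the moment, N m; "opening": opening from 0.0 (shut) to 1.0 (fully open).
Only numpy, scipy, OpenCV 4.12 (cv2) and the standard library are available. Lean on these libraries where they do the work, as an engineer would, in place of code of your own. Each camera call takes 0.05 s, during which the arm holds its last target. There are 200 camera calls.

### The job

Bicycle parts are waiting in the ultrasonic cleaner: with the fingertips push its lid fully shut, switch it on at the white rocker, press the blue degas button in, and then press the green start button right down and let it spring back, in that order. The orange heater rocker and the red stop button are not to be worked, and the lid is not to be lifted. Touch the cleaner with nothing but the fingers, and leave the loose things around it where they are.

Things in the scene. Friction and masses are not known exactly. Their poses are not given: they have to be found in the camera images.
- cleaner: bench-top ultrasonic parts cleaner, fixed: brushed steel housing 290 mm wide (its y), 260 mm deep (its x), tank rim 135 mm up. Origin on the bench under its middle; +x points to its rear (lid hinge), -x to its front (control deck), +y to the left of a person at its front (the robot's side), z up. The tank takes up x -50 to +130 mm, the deck x -130 to -50 mm
- deck (a point): middle of the row of controls on the cleaner's black deck, on the deck's surface: at x -96 mm, z 99 mm of the cleaner. The deck slopes down to the front by 0.20 rad. In a row along the cleaner's y through this point: white rocker at y +96 mm, orange rocker +48, blue button 0, green button -48, red button -96. Straight-down presses work them all; over 20 mm is free between neighbours
- lid_part (a joint): angle of the cleaner's white and grey lid (292 x 180 mm, 0.3 kg), ajar at the start; 0 = shut, grows as its front rises, rad. Hinge line along the cleaner's y at its x +125 mm, z 136 mm. Stiff hinge: the lid stays where it is left; pushing down 125 mm from the hinge takes about 2 N, then a firm stop
- lid_front (a point): middle of the lid's front edge, on its upper face, 176 mm from the hinge line (moves with the lid). Shut, this edge is at the cleaner's x -51 mm; a grey thumb lip, 80 mm wide, reaches on to x -63 mm, 147 mm up
- lid_push (a point): point on the lid's upper face, on its middle line, 125 mm from the hinge line (moves with the lid); a good place to push, 153 mm up when the lid is shut
- main_part (a joint): white rocker, the main switch, 36 mm long (front to rear) and 22 mm wide. 0 = off (its rear end, towards the lid, raised), 0.40 rad = on (rear end pressed down). Its pivot lies on the row, 4 mm above the deck. It stays where it is left; about 2 to 3 N on its rear end turns it, then a firm stop
- main_rocker (a point): top of the white rocker 13 mm to the rear of its pivot, on the raised end to be pressed (moves with it; about 5 mm down in all)
- heater_part (a joint): orange rocker, the heater switch, same make as the white one; 0 = off (rear end raised), 0.40 rad = on; starts off
- heater_rocker (a point): top of the orange rocker, 13 mm to the rear of its pivot
- degas_part (a joint): travel of the blue round button, the degas switch, 25 mm across: 0 = out, 0.005 m = fully in. A latching button: it stays in where it is pressed; takes about 3 N, then a firm stop
- degas_top (a point): centre of the blue button's top, 12 mm above the deck when out, square to the deck (moves with it)
- start_part (a joint): travel of the green round button, start, 25 mm across: 0 = out, 0.005 m = fully in. It springs back; 1 N to begin, 4 N fully in, then a firm stop
- start_top (a point): centre of the green button's top, 12 mm above the deck when out (moves with it)
- stop_part (a joint): travel of the red round button, stop, same make as the green one: 0 = out, 0.005 m = in
- stop_top (a point): centre of the red button's top, 12 mm above the deck when out (moves with it)
- mug: white ceramic mug, 80 mm across, 95 mm tall, with a handle; origin at the centre of its underside
- tube_box: small green cardboard box with a paper band, 50 x 75 x 42 mm; origin at the centre of its underside
- lube: yellow bottle of chain oil with a red cap, 50 mm across, 150 mm tall; origin at the centre of its underside
- tape: yellow and black tape measure standing on its edge, 72 x 40 x 62 mm; origin at the centre of its underside
- pliers: pliers with red handles lying flat, about 195 mm long, 55 mm wide, 16 mm high; origin on the table below the tool's middle, jaws towards its +x
- chainring: toothed bicycle chainring lying flat, 148 mm across, 7 mm high; origin at the centre of its underside
- wrench: steel wrench lying flat, 190 mm long; origin at its middle on the table, its length along its x

How it is judged (in metres and radians):
On the way, in this order (a step that is already met when the one before it is completed fails the run):
1. the lid is pushed fully shut (value of joint lid_part below 0.04 rad), for 0.2 s.
2. the white main rocker is switched on (value of joint main_part above 0.3 rad), for 0.2 s.
3. the blue degas button is pressed in (value of joint degas_part above 0.0035 m), for 0.2 s.
4. the green start button is pressed down (value of joint start_part above 0.0032 m), for 0.05 s.
At the end, for the whole second after the job is handed in: Lid shut (within 0.04 rad), white rocker on (past 0.3 of 0.4 rad), blue button in (3.5 of 5 mm or more), green button out again after a press of 3.2 mm or more, red button out, orange rocker off; the seven loose things within 20 mm of where they stood (value of joint lid_part below 0.04 rad and value of joint main_part above 0.3 rad and value of joint degas_part above 0.0035 m and value of joint each of start_part, stop_part below 0.0012 m and value of joint heater_part below 0.1 rad and distance of each of mug, tube_box, lube, tape, pliers, chainring, wrench from where it was at the start of the episode below 0.02 m); the robot touches nothing.
It fails at once if the orange heater rocker or the red stop button is worked (value of joint heater_part above 0.15 rad or value of joint stop_part above 0.002 m).
It fails at once if the lid is lifted further open (value of joint lid_part above 0.56 rad).
It fails at once if the order is broken: white rocker on with the lid up, blue button in with the white rocker off, or green pressed with the blue button out ((value of joint main_part above 0.2 rad and value of joint lid_part above 0.08 rad) or (value of joint degas_part above 0.0025 m and value of joint main_part below 0.2 rad) or (value of joint start_part above 0.0025 m and value of joint degas_part below 0.0025 m)).
It fails at once if the cleaner is pressed with something other than the fingers (contact force between the arm and cleaner above 2 N).
It fails at once if a loose thing is lifted, pushed or knocked over (distance of any of mug, tube_box, lube, tape, pliers, chainring, wrench from where it was at the start of the episode above 0.02 m or angle between any of mug, tube_box, lube, tape, pliers, chainring, wrench's own z axis and vertical above 0.3 rad).
It also fails if it takes over 51 s, if anything falls off the work surface, if the arm or the gripper's body presses on something with over 40 N, if the wrist force passes 120 N, or if a joint passes its speed limit or range.

## Working session

There is one attempt and no reset: what is moved stays moved. The work goes in short steps, Python scripts to look and compute and a shell command to move; the robot and the scene stay as the last step left them, time stands still between calls to the robot, and variables do not carry over. Pictures are saved under pics/ and viewed, about 8 in all and at most 12, crops included, and the job is handed in when it is done.

```bash
mkdir -p pics; ls; cat > h.py <<'E'
import numpy as np, cv2
from cell import env
from scipy.spatial.transform import Rotation as R
def snap(name,fn):
    s=env.state(); c=env.read_camera(name); cv2.imwrite('pics/'+fn+'.png',c['image'])
    np.savez('pics/'+fn+'.npz',pos=s['eef_pos'],rot=s['tcp_rot'],**c); return s,c
def world(c,u,v,z=None,r=1):
    # from depth
    d=c['range_z'][v-r:v+r+1,u-r:u+r+1]; d=np.median(d[d>0])
    p=np.array([(u-c['cx'])/c['fx']*d,(v-c['cy'])/c['fy']*d,d])
    if 'rvec' in c:
        M=cv2.Rodrigues(c['rvec'])[0]; return M.T@(p-np.ravel(c['tvec']))
    T=c['tool_from_camera']; q=T[:3,:3]@p+T[:3,3]
    return R.from_euler('xyz',c['rot']).as_matrix()@q+c['pos']
E
python3 - <<'E'
from h import *
s,c=snap('scene','s1'); print(s); s,c=snap('top','t1')
E
```

```text
pics
{'t': 0.0, 'joints': array([ 1.01237613e+00,  4.91537540e-01,  1.55943827e+00, -2.11033858e-05,
        1.09170747e+00, -1.05593631e-01]), 'qvel': array([-0.00168935,  0.00045292, -0.0012726 ,  0.00158027, -0.00118899,
        0.00223382]), 'tau': array([ 2.90277640e-04, -6.12612176e+01, -2.58173615e+01,  6.92852656e-02,
        4.82651917e-02, -8.05009972e-05]), 'eef_pos': array([273.29505824, 561.812324  , 214.07927966]), 'tcp_rot': array([-3.14050612e+00, -9.63376295e-05,  2.68877578e+00]), 'ft_force': array([0.05242806, 0.16885412, 0.83421215]), 'moment': array([ 0.0518748 , -0.00556706,  0.02233021]), 'opening': 0.9999148270249993}
```

View pics/s1.png

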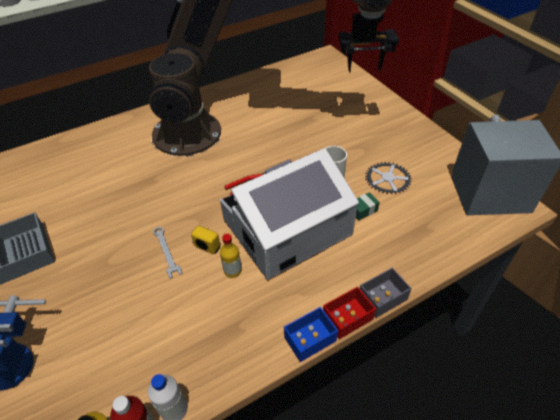

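View pics/t1.png

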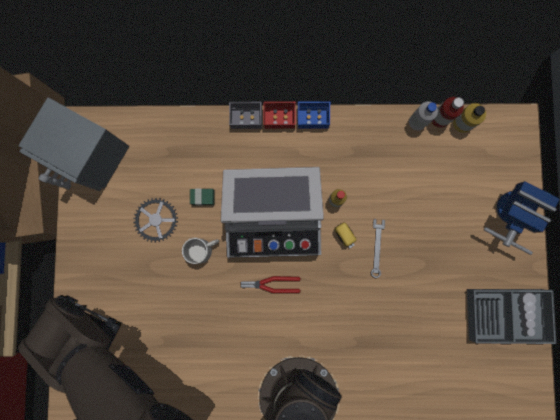

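The scene view shows the cleaner with its lid ajar. The top view shows the deck row at about v=244: white (241), orange (258), blue (274), green (289) and red (305), with the lid over u 222–322, v 170–228. I'll enlarge this for measuring.

```bash
python3 - <<'E'
from h import *
c=dict(np.load('pics/t1.npz'))
im=c['image'][160:265,215:330]; cv2.imwrite('pics/t1c.png',cv2.resize(im,None,fx=6,fy=5.6,interpolation=cv2.INTER_CUBIC))
for n,u,v in [('white',242,244),('orange',258,244),('blue',274,244),('green',289,244),('red',305,244),('lidFL',226,220),('lidFR',318,218),('lidRL',228,175),('lidRR',316,174),('lidmid',272,195),('frontdeck',273,254)]:
    print(n,world(c,u,v).round(1))
print(c['fx'],c['tvec'])
E
```

```text
white [478.6 172.8 112.1]
orange [478.5 124.  113.1]
blue [478.6  75.5 110. ]
green [478.6  29.9 112.5]
red [478.7 -18.8 109.3]
lidFL [543.9 209.2 220.3]
lidFR [549.2 -51.3 221.2]
lidRL [683.5 212.3 157.9]
lidRR [685.3 -50.7 160.5]
lidmid [618.7  79.5 190.8]
frontdeck [448.4  78.9  93.7]
484.67888412074586 [  78.22924398  608.3844214  1531.79626953]
```

View pics/t1c.png

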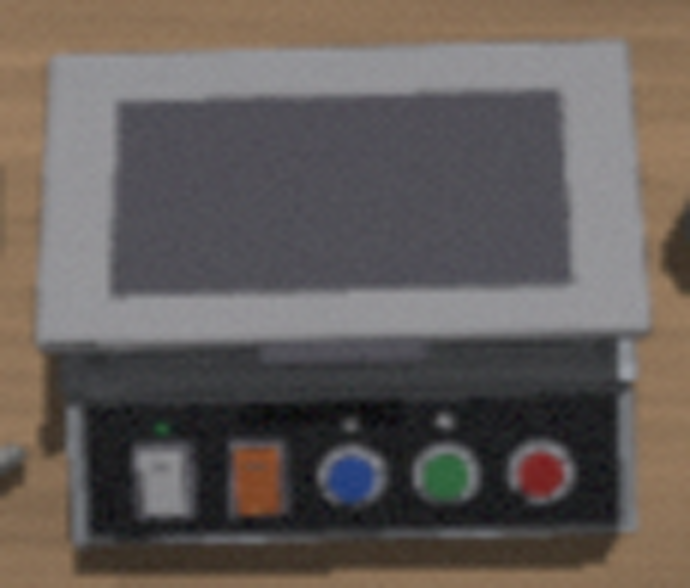

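```bash
python3 - <<'E'
from h import *
c=dict(np.load('pics/t1.npz'))
M=cv2.Rodrigues(c['rvec'])[0]; C=-M.T@np.ravel(c['tvec'])
def onz(u,v,z):
    d=M.T@np.array([(u-c['cx'])/c['fx'],(v-c['cy'])/c['fy'],1]); return C+d*(z-C[2])/d[2]
px=np.array([[164,481],[258,480],[351,479],[446,476],[541,473]])/[6,5.6]+[215,160]
P=np.array([onz(u-.5,v-.5,z)[:2] for (u,v),z in zip(px,[108,108,111,111,111])])
L=np.array([[-96,96],[-96,48],[-98.4,0],[-98.4,-48],[-98.4,-96]])
d=P[0]-P[4]; yaw=np.arctan2(-d[0],d[1]); Rm=np.array([[np.cos(yaw),-np.sin(yaw)],[np.sin(yaw),np.cos(yaw)]])
t=(P-L@Rm.T).mean(0)
print(P.round(1)); print('yaw',yaw,'origin',t,'res',(L@Rm.T+t-P).round(1).tolist(), np.linalg.norm(d))
# lid yaw via depth
v,u=np.mgrid[180:215,236:310]; pts=np.array([world(c,a,b,r=0) for a,b in zip(u.ravel()[::7],v.ravel()[::7])])
A=np.c_[pts[:,:2],np.ones(len(pts))]; s=np.linalg.lstsq(A,pts[:,2],rcond=None)[0]; print('lid slope',s, 'ang',np.arctan(np.hypot(*s[:2])),'dir',np.arctan2(-s[1],-s[0]))
st=env.state()['eef_pos'];Rt=R.from_euler('xyz',env.state()['tcp_rot']).as_matrix()
print((Rt.T@(np.r_[t,270]-st)).round(1), A[0]@s, np.r_[t,1]@s)
E
```

```text
[[474.4 173.7]
 [475.  125.8]
 [475.5  78.5]
 [477.1  30.4]
 [478.7 -17.7]]
yaw 0.02247954192732634 origin [573.55641492  80.31361862] res [[1.0, 0.5], [1.5, 0.3], [-0.3, -0.4], [-0.8, -0.2], [-1.4, -0.2]] 191.39478828687905
 ** On entry to DLASCL parameter number  4 had an illegal value
 ** On entry to DLASCL parameter number  4 had an illegal value
  return _methods._mean(a, axis=axis, dtype=dtype,
  ret = ret.dtype.type(ret / rcount)
Traceback (most recent call last):
numpy.linalg.LinAlgError: SVD did not converge in Linear Least Squares
```

```bash
python3 -m pendant '[[[0,-0.03,-0.02,-0.03,0],[0,-0.06,-0.04,-0.056,0],[0,-0.09,-0.056,-0.056,0],[0,-0.13,-0.08,-0.056,0],[0,-0.17,-0.105,-0.056,0],[0,-0.21,-0.13,-0.056,0],[0,-0.24,-0.15,-0.056,0],[0,-0.24,-0.15,-0.056,0]]]'
python3 -m pendant '[[[0,-0.03,-0.02,0,-0.1],[0,-0.07,-0.04,0,-0.2],[0,-0.11,-0.066,0,-0.3],[0,-0.15,-0.09,0,-0.4],[0,-0.19,-0.115,0,-0.475],[0,-0.22,-0.137,0,-0.475],[0,-0.243,-0.151,0,-0.475],[0,-0.243,-0.151,0,-0.475]]]'
python3 -c "
from h import *
s,c=snap('wrist','w1');print(s['eef_pos'],s['tcp_rot'],s['ft_force'],s['opening'],s['joints'],s['t'])"
```

```text
t: 0.9
eef_pos: [425.3, 319.1, 270.5]
tcp_rot: [-3.141, 0.0, 2.685]
ft_force: [-0.5, 1.4, 0.7]
opening: 0.383
t: 1.7
eef_pos: [577.3, 78.1, 270.0]
tcp_rot: [-3.141, -0.001, -3.122]
ft_force: [-0.7, 0.7, -0.5]
opening: 0.005
[577.27865037  78.05815471 269.96032567] [-3.14138259e+00 -5.34720771e-04 -3.12209284e+00] [-0.66416794  0.70244091 -0.4516111 ] 0.005232450519115349 [ 2.11310554e-02  3.79327187e-01  1.59205463e+00 -2.27122089e-04
  1.17074591e+00 -1.56907663e+00] 1.7
```

```bash
python3 -m pendant '[[[0,0,0,0.03,0],[0,0,0,0.06,0],[0,0,0,0.075,0],[0,0,0,0.09,0],[0,0,0,0.1,0],[0,0,0,0.107,0],[0,0,0,0.112,0],[0,0,0,0.115,0]]]'
python3 -m pendant '[[[0,0,0,0.001,0],[0,0,0,0.002,0],[0,0,0,0.002,0],[0,0,0,0.003,0],[0,0,0,0.003,0],[0,0,0,0.003,0],[0,0,0,0.003,0],[0,0,0,0.003,0]]]'
```

```text
t: 2.55
eef_pos: [576.0, 80.4, 155.6]
tcp_rot: [3.141, 0.0, -3.119]
ft_force: [-1.4, -0.1, 1.8]
opening: 0.006
t: 3.35
eef_pos: [576.2, 80.0, 153.3]
tcp_rot: [3.142, 0.001, -3.119]
ft_force: [-2.5, 0.4, 6.4]
opening: 0.005
```

```bash
python3 -m pendant '[[[0,0,0,0.001,0],[0,0,0,0.002,0],[0,0,0,0.002,0],[0,0,0,0.002,0],[0,0,0,0.002,0],[0,0,0,0.002,0],[0,0,0,0.002,0],[0,0,0,0.002,0]]]'
python3 -m pendant '[[[0,0,0,-0.01,0],[0,0,0,-0.03,0],[0,0.01,0,-0.06,0],[0,0.04,0,-0.07,0],[0,0.08,0,-0.07,0],[0,0.12,0,-0.07,0],[0,0.15,0,-0.07,0],[0,0.15,0,-0.07,0]]]'
python3 -c "
from h import *
s,c=snap('wrist','w2');print(s['eef_pos'],s['tcp_rot'],s['ft_force'],s['t'])
snap('top','t2')"
```

```text
t: 4.15
eef_pos: [576.3, 80.0, 153.1]
tcp_rot: [-3.142, 0.002, -3.119]
ft_force: [-8.5, -0.2, 24.2]
opening: 0.007
t: 4.95
eef_pos: [423.3, 76.7, 221.1]
tcp_rot: [-3.142, -0.0, -3.119]
ft_force: [-0.2, -0.2, -0.4]
opening: 0.003
[423.26487185  76.74484014 221.09053218] [-3.14158787e+00 -3.26191285e-04 -3.11912469e+00] [-0.21173361 -0.22976006 -0.38529409] 4.95
```

View pics/w2.png

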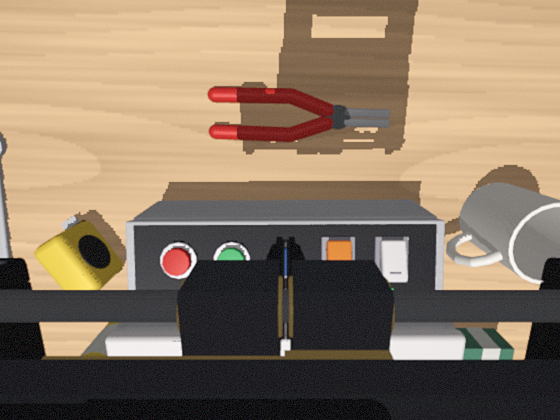

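The wrist view shows the deck row: red (177,261), green (231,255, partly hidden), orange (340,252) and white rocker (394,259). The lid is flat and met a firm stop at 153 mm.

```bash
python3 - <<'E'
from h import *
c=dict(np.load('pics/w2.npz'))
for n,u,v in [('red',177,260),('green',231,254),('orangefront',340,244),('orange rear',340,258),('wf',393,243),('wr1',393,262),('wr2',395,276),('bodyLfront',133,223),('deck',286,230)]:
    print(n,world(c,u,v).round(1))
a=.0225;Rm=np.array([[np.cos(a),-np.sin(a)],[np.sin(a),np.cos(a)]])
for n,l in [('red',(-98.4,-96)),('green',(-98.4,-48)),('blue',(-98.4,0)),('white+13',(-84,96)),('orange',(-96,48))]: print(n,Rm@l+[573.6,80.3])
t=dict(np.load('pics/t2.npz')); print('lid',[world(t,u,v).round(1).tolist() for u,v in [(240,176),(232,218),(300,176),(312,216)]])
E
```

```text
red [476.3 -16.3 109.4]
green [469.9  30.9 108.4]
orangefront [460.  126.3 103.9]
orange rear [471.2 126.3 108.7]
wf [458.1 173.1 103.2]
wr1 [473.3 172.7 109.9]
wr2 [484.  174.  115.2]
bodyLfront [449.2 -59.9  91.3]
deck [451.7  78.5  93.5]
red [477.3847242  -17.88951422]
green [476.30481533  30.09833629]
blue [475.22490645  78.0861868 ]
white+13 [487.46144385 174.38586049]
orange [476.5443901  126.12803276]
lid [[681.6, 177.0, 150.3], [554.8, 199.7, 152.1], [681.0, -3.3, 150.6], [560.7, -38.4, 149.9]]
```

```bash
python3 -m pendant '[[[0,-0.02,0.03,0,0],[0,-0.04,0.06,0.01,0],[0,-0.06,0.085,0.04,0],[0,-0.067,0.096,0.07,0],[0,-0.067,0.096,0.086,0],[0,-0.067,0.096,0.092,0],[0,-0.067,0.096,0.096,0],[0,-0.067,0.096,0.096,0]]]'
python3 -c "
from h import *
snap('scene','s2')
im=cv2.imread('pics/s2.png')[140:280,200:370]; cv2.imwrite('pics/s2c.png',cv2.resize(im,None,fx=4,fy=4,interpolation=cv2.INTER_CUBIC))"
```

```text
t: 5.85
eef_pos: [491.5, 174.0, 124.8]
tcp_rot: [3.141, 0.0, -3.12]
ft_force: [0.3, -0.3, 1.1]
opening: 0.002
```

```bash
python3 -m pendant '[[[0,0.003,0,0,0],[0,0.003,0,0.003,0],[0,0.003,0,0.006,0],[0,0.003,0,0.009,0],[0,0.003,0,0.012,0],[0,0.003,0,0.014,0],[0,0.003,0,0.015,0],[0,0.003,0,0.015,0]]]'
```

```text
t: 6.7
eef_pos: [488.9, 174.3, 111.0]
tcp_rot: [3.141, 0.003, -3.119]
ft_force: [0.5, -0.9, 17.9]
opening: 0.005
```

```bash
python3 -m pendant '[[[0,0,0,0.001,0],[0,0,0,0.001,0],[0,0,0,-0.01,0],[0,0,0,-0.04,0],[0,0.01,-0.02,-0.07,0],[0,0.04,-0.06,-0.11,0],[0,0.067,-0.096,-0.11,0],[0,0.067,-0.096,-0.11,0]]]'
python3 -c "
from h import *
s,c=snap('wrist','w3');print(s['eef_pos'])
c=dict(np.load('pics/w3.npz'))
cv2.imwrite('pics/w3c.png',cv2.resize(c['image'][200:320,120:460],None,fx=2.3,fy=2.3,interpolation=cv2.INTER_CUBIC))"
```

```text
t: 7.5
eef_pos: [420.4, 74.5, 220.6]
tcp_rot: [-3.141, -0.0, -3.121]
ft_force: [0.2, -0.7, 0.4]
opening: 0.002
[420.40129842  74.5409344  220.57434085]
```

View pics/w3c.png

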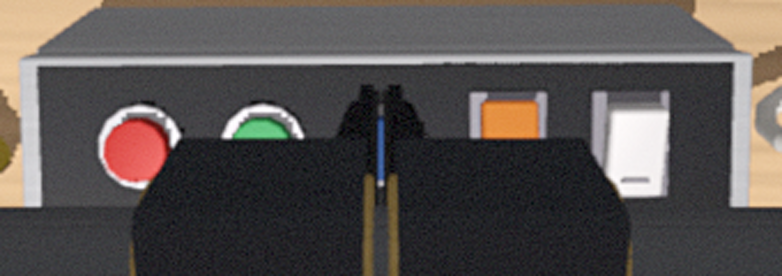

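```bash
python3 -c "
from h import *
c=dict(np.load('pics/w3.npz'))
for u,v in [(397,251),(397,261),(397,270),(397,280)]: print(world(c,u,v).round(1))"
python3 -m pendant '[[[0,-0.02,0.001,0,0],[0,-0.04,0.003,0.02,0],[0,-0.054,0.003,0.05,0],[0,-0.054,0.003,0.08,0],[0,-0.054,0.003,0.09,0],[0,-0.054,0.003,0.096,0],[0,-0.054,0.003,0.098,0],[0,-0.054,0.003,0.098,0]]]'
```

```text
[459.9 172.5 110.2]
[469.1 173.4 110.5]
[477.6 174.3 110.5]
[487.1 175.2 110.8]
t: 8.35
eef_pos: [477.3, 81.0, 122.3]
tcp_rot: [3.142, 0.001, -3.119]
ft_force: [-0.3, -0.3, -0.1]
opening: 0.005
```

The rocker now lies level in the world frame, which is the fully-on position. Next is the blue button.

```bash
python3 -m pendant '[[[0,0.001,-0.0025,0,0],[0,0.001,-0.0025,0.003,0],[0,0.001,-0.0025,0.006,0],[0,0.001,-0.0025,0.009,0],[0,0.001,-0.0025,0.012,0],[0,0.001,-0.0025,0.014,0],[0,0.001,-0.0025,0.015,0],[0,0.001,-0.0025,0.016,0]]]'
python3 -m pendant '[[[0,0,0,0,0],[0,0,0,0,0],[0,0,0,0,0],[0,0,0,0,0],[0,0,0,0,0],[0,0,0,0,0],[0,0,0,0,0],[0,0,0,0,0]]]'
```

```text
t: 9.15
eef_pos: [477.1, 78.4, 107.2]
tcp_rot: [3.142, 0.003, -3.119]
ft_force: [-6.0, -0.6, 35.7]
opening: 0.001
t: 9.95
eef_pos: [477.0, 78.4, 107.3]
tcp_rot: [3.142, 0.003, -3.119]
ft_force: [-4.3, -0.7, 27.1]
opening: 0.006
```

```bash
python3 -m pendant '[[[0,0,0,-0.01,0],[0,0,0,-0.04,0],[0,0.02,-0.03,-0.08,0],[0,0.055,-0.07,-0.113,0],[0,0.055,-0.11,-0.113,0],[0,0.055,-0.15,-0.113,0],[0,0.055,-0.16,-0.113,0],[0,0.055,-0.16,-0.113,0]]]'
python3 -c "
from h import *
s,c=snap('wrist','w4');print(s['eef_pos'])
cv2.imwrite('pics/w4c.png',c['image'][180:330])"
```

```text
t: 10.75
eef_pos: [424.4, -83.8, 218.4]
tcp_rot: [3.141, -0.001, -3.122]
ft_force: [-0.5, 0.8, -0.1]
opening: 0.008
[424.36900937 -83.78429515 218.4102241 ]
```

View pics/w4c.png

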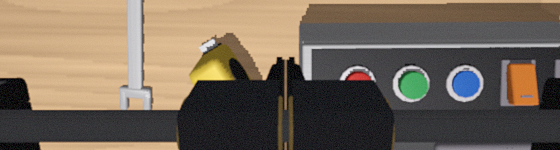

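The view shows green at crop (412,84) and blue at (466,84), so full-image row 264 for both. I'll compare their heights by depth.

```bash
python3 -c "
from h import *
c=dict(np.load('pics/w4.npz'))
for n,u,v in [('green',412,264),('blue',466,264),('orange',521,270)]: print(n,world(c,u,v,r=3).round(1))"
```

```text
green [475.1  27.9 109.7]
blue [476.2  77.5 105. ]
orange [477.9 122.3 111.5]
```

```bash
python3 -m pendant '[[[0,-0.01,0.03,0,0],[0,-0.03,0.07,0,0],[0,-0.053,0.105,0.01,0],[0,-0.053,0.112,0.05,0],[0,-0.053,0.112,0.08,0],[0,-0.053,0.112,0.09,0],[0,-0.053,0.112,0.095,0],[0,-0.053,0.112,0.095,0]]]'
```

```text
t: 11.6
eef_pos: [475.3, 30.7, 123.9]
tcp_rot: [3.141, -0.0, -3.119]
ft_force: [0.3, -0.1, 0.1]
opening: 0.006
```

```bash
python3 -m pendant '[[[0,-0.001,-0.0005,0.003,0],[0,-0.001,-0.0005,0.007,0],[0,-0.001,-0.0005,0.01,0],[0,-0.001,-0.0005,0.013,0],[0,-0.001,-0.0005,0.015,0],[0,-0.001,-0.0005,0.017,0],[0,-0.001,-0.0005,0.018,0],[0,-0.001,-0.0005,0.018,0]]]'
```

```text
t: 12.4
eef_pos: [477.1, 29.7, 107.1]
tcp_rot: [-3.141, 0.003, -3.119]
ft_force: [-2.7, -0.2, 22.9]
opening: 0.006
```

Green hit a firm stop at 107.1 mm, the same height as blue. I'll retract and check everything.

```bash
python3 -m pendant '[[[0,0,0,0,0],[0,0,0,-0.01,0],[0,0,0,-0.04,0],[0,0.02,-0.03,-0.08,0],[0,0.055,-0.06,-0.113,0],[0,0.055,-0.1,-0.113,0],[0,0.055,-0.113,-0.113,0],[0,0.055,-0.113,-0.113,0]]]'
python3 -c "
from h import *
s,c=snap('wrist','w5');print(s['eef_pos'])
c=dict(np.load('pics/w5.npz'))
for n,u,v in [('green',412,264),('blue',466,264),('orange',521,270)]: print(n,world(c,u,v,r=3).round(1))
s,c=snap('top','t3'); cv2.imwrite('pics/t3c.png',cv2.resize(c['image'][150:310,120:400],None,fx=2.8,fy=2.8))
t=dict(np.load('pics/t3.npz')); print('lid',[world(t,u,v).round(1).tolist() for u,v in [(240,176),(232,218)]])"
```

```text
t: 13.2
eef_pos: [423.5, -85.6, 218.6]
tcp_rot: [3.142, 0.0, -3.122]
ft_force: [0.3, -0.3, -0.2]
opening: 0.004
[423.53263666 -85.60523305 218.61855742]
green [474.6  26.2 109.5]
blue [475.6  75.8 104.9]
orange [477.4 120.8 111.3]
lid [[681.4, 176.8, 152.0], [555.0, 200.0, 149.7]]
```

View pics/t3c.png

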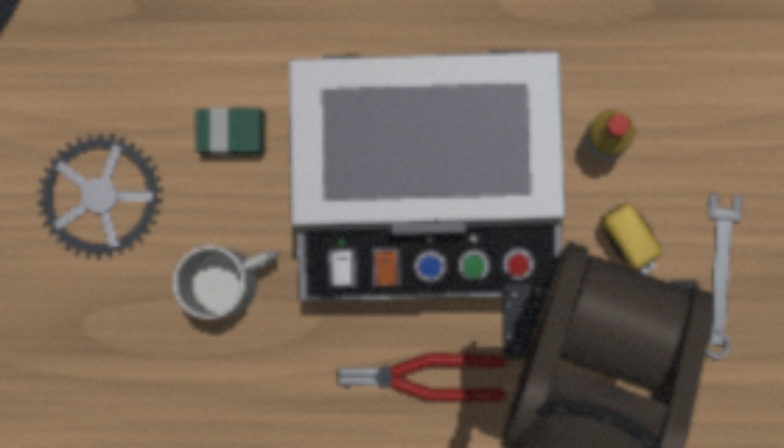

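The top view shows the lid flat over crop (290–562, 55–225). The five controls sit along row 266, and all the loose things are where they were. The arm is clear, so I'm handing in.

```bash
python3 -c "
from cell import env
print(env.job_done())"
```

```text
the job is handed in; nothing more can be done
None
```

With closed fingertips I pushed the lid shut, switched on the white rocker, pressed the blue button in, then pressed the green button and let it spring back. The job was handed in at about 13 s of the 51 s allowed. No verdict was reported.

What the last checks showed:
- **Lid:** it met a firm stop at 153 mm (24 N), and depth readings on it afterwards were 150–152 mm, so it is flat.
- **White rocker:** its top lies level, which is fully on. I measured this right after pressing it.
- **Blue button:** it stands about 4.7 mm lower than the green one, so it has latched in.
- **Green button:** it went down to a firm stop at the same height as blue (23 N). It then read 109.5 mm, against 109.7 mm before the press, so it sprang back out.
- **Orange rocker and red button:** the orange rocker reads the same height as before the green press. I never pressed the red button and only checked it by eye in the last top picture, not by measurement.
- **Loose things:** in that picture all seven look unmoved, again by eye only.
- **Robot:** the arm is clear of everything, with wrist force near zero.

No check failed or disagreed beyond the 1–2 mm calibration error.

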